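# Line up the paint jars by height

## Robot

A 6-joint arm with a two-finger parallel gripper is mounted at the origin on the work surface. World frame = base frame: x ahead of the robot, y to its left, z up, the work surface at z = 0. Lengths are in m, angles in rad, forces in N, time in s.
With the tool pointing down it reaches from about 0.35 to 0.975 m from the base axis. Payload 7.1 kg.
Tool frame: the origin (TCP) lies at the very end of the fingers, on their centre line; the grasp point (between the pads) lies pinch_z behind it (pinch_z is the distance from the TCP to the grasp point, in m); z points along the fingers, y is the line along which they close (so a half turn about z gives the same grasp; the last joint's range is limited). The gripper opens to 88 mm and grips with 3 to 60 N. Pads are 20 mm wide; open, the fingers measure 115 mm over their backs; the gripper's body (75 mm by 178 mm) begins 61 mm behind the grasp point.
Start: joints at [-1.268, 0.423, 1.63, -0, 1.089, -0.019], TCP at [0.198, -0.593, 0.223] pointing down, gripper open.
Joint ranges: [-3, 3], [-0.9, 2.11], [0.09, 2.58], [-1.31, 4.45], [0.11, 2.69], [-2.54, 2.54]. Speed limits (rad/s): [2.39, 2.39, 3.01, 3.14, 3.14, 3.14].

## Interface

Orientations are given as a unit quaternion [w, x, y, z].
In Python, from plant import * gives the robot as it stands.
- The arm moves only by the tool servo_tool, never from a script. Its argument "commands" is text: rows parted by semicolons, each of 5 numbers parted by spaces: the opening in per cent of the stroke, from 0 (shut) to 100 (fully open), then the shift along the tool's x, y, z in cm, then the turn about the tool's z in rad. In form: jaw tx ty tz yaw; .... A call has 1 to 12 rows; each row shifts and turns the commanded pose from where the row before left it, along the tool's axes as they then stand; what a row does not reach is not made up. A row lasts 1/10 s, in which the tool goes at most 50 mm and 8.59 degrees, less where a joint would pass 70% of its speed; a pose out of reach is approached as far as the arm can. A call with a gripper value outside its range is refused whole. The fingers move at their own pace and stop on an object; "newtons" is the grip in N (left out, the last holds). Time passes only in rows, so rows that do not move let the fingers close. It gives the time, the measured TCP pose, the force, the opening and the grip force at its end, in the units of the state.
- get_state(): the state, without advancing time (a new reading comes with each control period).
- capture(name): name is "scene" or "top" or "wrist"; returns the picture (420x560x3 uint8, red, green, blue); there is no depth.
- calibration(name): a dict with "K" (3x3 intrinsics, pixels), "view" (4x4, takes a point from world to camera coordinates). Camera axes: x right, y up, looking along -z (the intrinsics and any distortion apply to the point x, -y, -z); pixel columns grow to the right and rows downward; lengths in m; the calibration is good to about 2 mm. The wrist camera is an equidistant fisheye: a pixel r from the principal point sees the ray r / f radians off the axis. A picture is of the moment at which its call begins: read the wrist's pose just before it. calibration takes no time and is no camera call; for the wrist camera it gives the pose at the moment of the call.
- job_done(): hands the job in; it is judged then, once.
Trained networks look in the newest picture that a camera, given by its name, has taken for a name from the list of things; names that differ only in an ending like _2 or _b are one class to them, and where a whole thing is asked for, a point or a joint stands for the part that bears it (a point fixed in the world has none). Each returns a list of dicts, best first, with "score" (0 to 1); they miss things now and then, are a little off and sometimes report something else, mostly with a low value. They report only what shows in the picture. A call takes as long as a camera call. They do not tell look-alikes from the thing itself.
- spot_in(camera, thing): "extent" ([centre column, centre row, width, height] in pixels, round what is visible of it).
- cut_out(camera, thing): "region" (420x560 bool, what is visible of it) and "extent" ([centre column, centre row, width, height] in pixels, round what is visible of it).
- spot_point(camera, thing): "centre" ([row, column] in pixels: a listed point, or the origin of a listed thing).
The state is a dict: "t": time; "joint_pos": joint angles; "joint_velocities": joint speeds; "joint_efforts": joint torques, N m; "tool_pos": TCP position; "tool_rot": TCP orientation; "ft_force": force on the tool from outside, world axes, zero at the start; "moment": the same for the moment, N m; "opening": finger opening in m; "finger_force": force on a finger pad.
Only numpy, scipy, OpenCV 4.12 (cv2) and the standard library are available. Lean on these libraries where they do the work, as an engineer would, in place of code of your own. Each camera call takes 0.05 s, during which the arm holds its last target. There are 200 camera calls.

## Task

Line up the four paint jars by height on the dark display board, one upright and centred on each round cork pad: the tallest on the pad nearest the pot of brushes, then each shorter one in turn, the shortest on the pad farthest from it. Leave the pot of brushes standing where it is.

Things in the scene. Friction and masses are not known exactly. Their poses are not given: they have to be found in the camera images.
- jar_50: paint jar 50 mm tall: an upright plain cylinder 52 mm in diameter, white with a paper label and a 15 mm high black screw lid of the same diameter on top. The four jars (50, 70, 90 and 110 mm) are alike except in height; 0.1 to 0.32 kg. Rigid, loose, standing on the table at the start. Origin: centre of the underside, z up
- jar_70: paint jar 70 mm tall: an upright plain cylinder 52 mm in diameter, white with a paper label and a 15 mm high black screw lid of the same diameter on top. The four jars (50, 70, 90 and 110 mm) are alike except in height; 0.1 to 0.32 kg. Rigid, loose, standing on the table at the start. Origin: centre of the underside, z up
- jar_90: paint jar 90 mm tall: an upright plain cylinder 52 mm in diameter, white with a paper label and a 15 mm high black screw lid of the same diameter on top. The four jars (50, 70, 90 and 110 mm) are alike except in height; 0.1 to 0.32 kg. Rigid, loose, standing on the table at the start. Origin: centre of the underside, z up
- jar_110: paint jar 110 mm tall: an upright plain cylinder 52 mm in diameter, white with a paper label and a 15 mm high black screw lid of the same diameter on top. The four jars (50, 70, 90 and 110 mm) are alike except in height; 0.1 to 0.32 kg. Rigid, loose, standing on the table at the start. Origin: centre of the underside, z up
- pad_a: one of four like round cork pads, 68 mm in diameter and 3 mm thick, fixed on the dark board in one straight row 100 mm apart; which letter lies where in the row changes from start to start. Origin: centre of the pad's underside, on the board's top (18 mm above the table), so the pad's top is 3 mm higher
- pad_b: one of four like round cork pads, 68 mm in diameter and 3 mm thick, fixed on the dark board in one straight row 100 mm apart; which letter lies where in the row changes from start to start. Origin: centre of the pad's underside, on the board's top (18 mm above the table), so the pad's top is 3 mm higher
- pad_c: one of four like round cork pads, 68 mm in diameter and 3 mm thick, fixed on the dark board in one straight row 100 mm apart; which letter lies where in the row changes from start to start. Origin: centre of the pad's underside, on the board's top (18 mm above the table), so the pad's top is 3 mm higher
- pad_d: one of four like round cork pads, 68 mm in diameter and 3 mm thick, fixed on the dark board in one straight row 100 mm apart; which letter lies where in the row changes from start to start. Origin: centre of the pad's underside, on the board's top (18 mm above the table), so the pad's top is 3 mm higher
- board: dark wooden display board lying on the table, fixed, 120 x 640 x 18 mm, its length along its own y axis. Origin: centre of the underside on the table. The four pads lie on its middle line at 50 and 150 mm to either side of the centre; a pot of brushes stands 270 mm from the centre near one end, a roll of paper tape (90 mm across, 25 mm high) as far away near the other end; which end is which changes
- brush_pot: blue ceramic pot of paint brushes, 76 mm across and 95 mm high, brushes upright to 210 mm, loose, 0.6 kg, standing on the board near one of its ends. Origin: centre of the underside. Its side of the board is the tall end of the row
Things that resemble listed ones, but are neither listed nor needed, are in the scene too. What is shaped like the brush_pot but green or yellow is not meant.

How it is judged:
By the outcome, as a careful person would: the job done as asked, in the order asked, and still so for the second after the job is handed in, with the robot touching nothing.
It also fails if it takes over 120 s, if anything falls off the work surface, if the arm or the gripper's body presses on something with over 40 N, if the wrist force passes 120 N, or if a joint passes its speed limit or range.

## Working session

There is one attempt and no reset: what is moved stays moved. The work goes in short steps, Python scripts to look and compute and a tool call to move; the robot and the scene stay as the last step left them, time stands still between calls to the robot, and variables do not carry over. Pictures are saved under pics/ and viewed, at most 14 in all, crops included, and the job is handed in when it is done.

Besides the shell and the picture viewer there is one more tool, called by a JSON object that holds its "api" and its "payload". servo_tool: Moves the arm, as the interface text tells. Its arguments: {"type":"object","properties":{"commands":{"type":"string"},"newtons":{"type":"number"}},"required":["commands"]}

```bash
mkdir -p pics; ls; python3 - <<'E'
from plant import *
import cv2,numpy as np
s=get_state();print({k:np.round(v,3).tolist() for k,v in s.items()})
a=capture("scene");b=capture("top")
cv2.imwrite("pics/s0.png",a[...,::-1]);cv2.imwrite("pics/t0.png",b[...,::-1])
for c in("scene","top","wrist"):
  k=calibration(c);print(c,np.round(k["K"],2).tolist(),np.round(k["view"],4).tolist(),[x for x in k if x not in("K","view")])
import plant;print([n for n in dir(plant) if 'pinch' in n.lower()])
E
```

```text
pics
{'t': 0.0, 'joint_pos': [-1.268, 0.424, 1.631, 0.0, 1.089, -0.019], 'joint_velocities': [0.001, -0.001, -0.001, 0.0, 0.001, -0.002], 'joint_efforts': [-0.0, -54.463, -27.366, 0.064, 0.023, -0.0], 'tool_pos': [0.198, -0.592, 0.222], 'tool_rot': [-0.001, 0.987, 0.16, -0.0], 'ft_force': [-0.233, 0.699, -0.238], 'moment': [0.019, -0.032, 0.032], 'finger_force': 0.0, 'opening': 0.088}
scene [[459.65, 0.0, 275.09], [0.0, 459.65, 212.36], [0.0, 0.0, 1.0]] [[-0.5144, 0.8574, 0.0131, 0.3104], [-0.6926, -0.4245, 0.5832, 0.3312], [0.5056, 0.2909, 0.8122, -1.3172], [0.0, 0.0, 0.0, 1.0]] []
top [[538.85, 0.0, 273.42], [0.0, 538.85, 217.17], [0.0, 0.0, 1.0]] [[-0.0031, -1.0, 0.0089, -0.0525], [0.9872, -0.0016, 0.1594, -0.5385], [-0.1594, 0.0092, 0.9872, -1.1753], [0.0, 0.0, 0.0, 1.0]] []
wrist [[325.19, 0.0, 281.69], [0.0, 325.19, 207.41], [0.0, 0.0, 1.0]] [[0.3162, -0.9487, -0.0012, -0.6249], [0.9068, 0.3026, -0.2936, 0.0356], [0.2789, 0.0918, 0.9559, -0.3908], [0.0, 0.0, 0.0, 1.0]] []
['pinch_z']
```

View pics/s0.png

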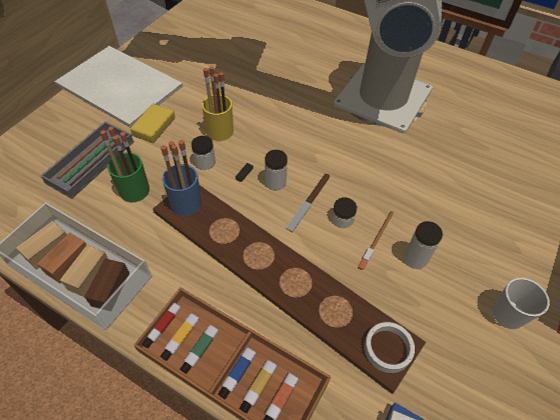

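View pics/t0.png

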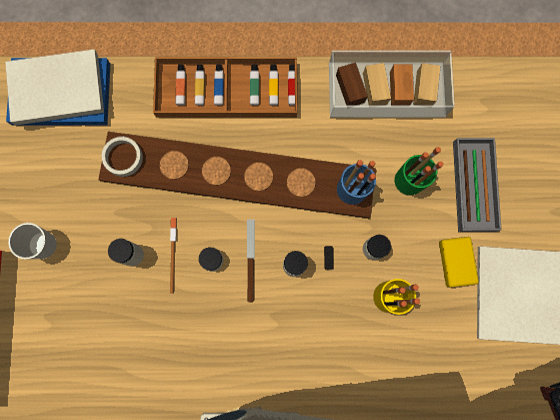

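Four jars show in scene at (203,152), (276,170), (344,213) and (422,245), and in top at (377,247), (296,263), (210,259) and (122,252). The blue pot stands on the board at scene (182,190), top (357,182).

Possible mix-ups:
- **Pots:** green at scene (128,175) and yellow at (218,117) are look-alikes. The blue one is the right one.
- **Jars:** the grey cup at scene (520,303) has no lid, so it is not a jar.

```bash
cat > h.py <<'E'
from plant import *
import cv2,numpy as np
from scipy.optimize import least_squares
C={c:calibration(c) for c in("scene","top")}
def proj(c,P):
    P=np.atleast_2d(P);k=C[c];p=(np.c_[P,np.ones(len(P))]@np.array(k["view"]).T)[:,:3]*[1,-1,-1]
    q=p@np.array(k["K"]).T;return q[:,:2]/q[:,2:]
A=np.linspace(0,2*np.pi,60)
def cyl(x,y,z0,z1,r):
    return np.array([[x+r*np.cos(a),y+r*np.sin(a),z] for z in(z0,z1) for a in A])
def box(c,P):
    q=proj(c,P);lo,hi=q.min(0),q.max(0);return np.r_[(lo+hi)/2,hi-lo]
def ground(c,uv,z):
    return least_squares(lambda p:proj(c,[p[0],p[1],z])[0]-uv,[.6,0]).x
E
python3 - <<'E'
from h import *
print("pinch_z",pinch_z)
D={}
for c in C:
    capture(c)
    for n in("jar_50","jar_110","pad_a","brush_pot"):
        D[c,n]=[np.r_[d["extent"],d["score"]] for d in cut_out(c,n)]
        print(c,n);print(np.round(D[c,n],2))
E
```

```text
pinch_z 0.0187
scene jar_50
[[203.2  153.9   21.3   29.9    0.63]
 [345.3  212.4   28.4   27.5    0.57]
 [423.8  244.9   37.5   48.5    0.57]
 [277.9  169.9   22.4   41.8    0.55]]
scene jar_110
[[203.2  153.9   21.3   29.9    0.63]
 [345.3  212.4   28.4   27.5    0.57]
 [423.8  244.9   37.5   48.5    0.57]
 [277.9  169.9   22.4   41.8    0.55]]
scene pad_a
[[258.6  255.7   33.3   24.4    0.93]
 [297.   283.9   31.    30.     0.79]
 [335.5  310.8   39.2   30.5    0.64]
 [227.7  230.7   30.8   25.6    0.63]]
scene brush_pot
[[126.6  165.7   51.5   71.     0.95]
 [180.2  178.1   40.1   78.1    0.74]
 [219.6  103.4   34.9   74.2    0.63]]
top jar_50
[[377.9  248.8   28.5   23.9    0.8 ]
 [125.9  251.6   34.2   27.9    0.78]
 [294.9  264.1   27.1   21.3    0.74]
 [211.9  260.4   21.9   22.5    0.55]]
top jar_110
[[377.9  248.8   28.5   23.9    0.8 ]
 [125.9  251.6   34.2   27.9    0.78]
 [294.9  264.1   27.1   21.3    0.74]
 [211.9  260.4   21.9   22.5    0.55]]
top pad_a
[[259.4  178.1   30.1   29.9    0.87]
 [215.6  169.8   31.1   31.3    0.76]
 [173.2  165.7   27.5   26.     0.73]
 [300.9  183.7   30.8   26.8    0.57]]
top brush_pot
[[356.1  182.8   40.7   43.1    0.93]
 [396.9  296.5   50.7   37.     0.87]
 [418.2  170.9   48.9   45.6    0.71]]
```

```bash
python3 - <<'E'
from h import *
S=[[203.2,153.9,21.3,29.9],[277.9,169.9,22.4,41.8],[345.3,212.4,28.4,27.5],[423.8,244.9,37.5,48.5]]
T=[[377.9,248.8,28.5,23.9],[294.9,264.1,27.1,21.3],[211.9,260.4,21.9,22.5],[125.9,251.6,34.2,27.9]]
W=np.array([1,1,.5,.5]*2)
for s,t in zip(S,T):
    f=lambda p:np.r_[box("scene",cyl(p[0],p[1],0,p[2],.026))-s,box("top",cyl(p[0],p[1],0,p[2],.026))-t]*W
    r=least_squares(f,[.5,0,.08]);print("jar",np.round(r.x,3),np.round(r.fun,1))
# pads: cork colour segmentation
ctr={}
for c in C:
    im=capture(c);hsv=cv2.cvtColor(im,cv2.COLOR_RGB2HSV)
    g=[[227,231],[259,256],[297,283],[335,311]] if c=="scene" else [[301,182],[259,178],[215.6,170],[173,165]]
    ctr[c]=[]
    for u,v in g:
        m0=im[int(v)-4:int(v)+5,int(u)-4:int(u)+5].reshape(-1,3).mean(0)
        x0,y0=int(u)-24,int(v)-24
        p=im[y0:y0+48,x0:x0+48].astype(int).sum(2);m=(p>.5*(m0.sum()+120)).astype(np.uint8)
        m=cv2.morphologyEx(m,cv2.MORPH_OPEN,np.ones((3,3)))
        n,l,st,ce=cv2.connectedComponentsWithStats(m);k=l[24,24];ctr[c].append(ce[k]+[x0,y0]);print(c,u,v,st[k],np.round(ce[k]+[x0,y0],1))
for a,b in zip(ctr["scene"],ctr["top"]):
    r=least_squares(lambda p:np.r_[proj("scene",p)[0]-a,proj("top",p)[0]-b],[.6,0,.02]);print("pad",np.round(r.x,4),np.round(r.fun,1))
def row(p): # end pad x,y, yaw, z
    d=np.array([np.cos(p[2]),np.sin(p[2])]);return np.array([[*(p[:2]+d*.1*i),p[3]] for i in range(4)])
f=lambda p:np.r_[(proj("scene",row(p))-ctr["scene"]).ravel(),(proj("top",row(p))-ctr["top"]).ravel()]
r=least_squares(f,[.7,-.1,1.6,.02]);print(np.round(r.x,4),np.round(row(r.x),4).tolist(),np.round(r.fun,1))
for u in([357,182],[396,300],[418,172]):print("pot~",ground("top",u,.1))
E
```

```text
jar [ 0.467 -0.291  0.051] [-0.2 -0.2  1.  -0.2 -0.2  0.  -0.6  0.6]
jar [ 0.431 -0.099  0.088] [-0.6 -0.3  0.1 -0.4 -0.6  0.2 -1.   2.5]
jar [0.441 0.087 0.038] [-0.9  0.2 -1.7  0.3 -0.7  0.5  1.4  0.8]
jar [0.458 0.272 0.106] [-0.5  0.3  0.8 -0.4 -0.2  0.4  1.   0. ]
scene 227 231 [  6  11  31  26 623] [224.  230.4]
scene 259 256 [  8  10  32  27 692] [258.3 255.3]
scene 297 283 [  6   9  33  30 769] [295.3 282.2]
scene 335 311 [  8   9  34  32 854] [335.4 311.1]
top 301 182 [ 10  10  28  29 640] [300.6 181.9]
top 259 178 [  9   8  29  29 646] [258.2 176.1]
top 215.6 170 [ 11  11  29  28 642] [215.8 170.3]
top 173 165 [ 11  10  28  28 638] [173.5 164.5]
pad [ 0.6256 -0.1182  0.0202] [ 0.3  0.   0.2 -0.1]
pad [ 0.6397 -0.0195  0.02  ] [ 0.3  0.   0.3 -0.1]
pad [0.6537 0.0795 0.0193] [ 0.3  0.   0.3 -0.1]
pad [0.6679 0.1786 0.0192] [ 0.3  0.   0.3 -0.1]
[ 0.6256 -0.1184  1.4291  0.0197] [[0.6256, -0.1184, 0.0197], [0.6397, -0.0194, 0.0197], [0.6538, 0.0796, 0.0197], [0.6679, 0.1786, 0.0197]] [ 0.2  0.1  0.3  0.1  0.4 -0.   0.3 -0.1  0.3 -0.   0.3 -0.1  0.3 -0.2
  0.3 -0.2]
pot~ [ 0.60663421 -0.23587159]
pot~ [ 0.3519733  -0.31108928]
pot~ [ 0.62891548 -0.37030212]
```

```bash
python3 - <<'E'
from h import *
J=[(.467,-.291,.07),(.431,-.099,.09),(.441,.087,.05),(.458,.272,.11)]
rows=[]
for c in("scene","top"):
    im=capture(c)[...,::-1].copy();r=[]
    for x,y,h in J:
        b=box(c,cyl(x,y,0,h,.026));u,v=int(b[0]),int(b[1])
        cr=cv2.resize(im[v-32:v+33,u-32:u+33],(200,200),interpolation=cv2.INTER_CUBIC)
        for z in(0,h-.015,h):
            q=(proj(c,cyl(x,y,z,z,.026))-[u-32,v-32])*200/65
            cv2.polylines(cr,[q[:60].astype(int)],True,(0,255,0),1)
        r.append(cr)
    rows.append(np.hstack(r))
cv2.imwrite("pics/c1.png",np.vstack(rows))
E
```

```text
(no output)
```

View pics/c1.png

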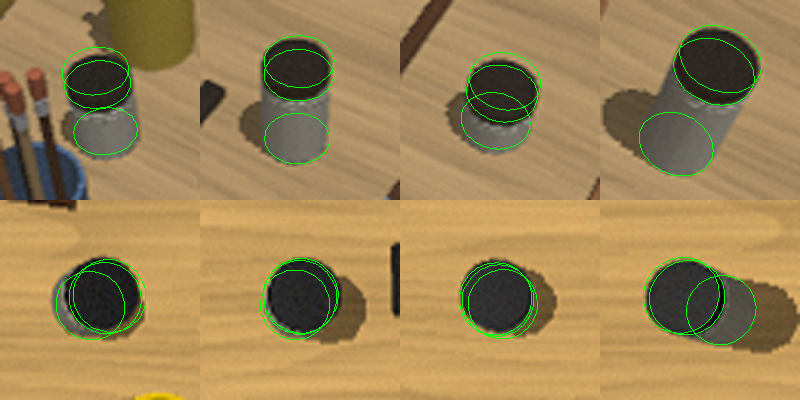

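Crop: lids and bodies fit heights 70, 90, 50 and 110 (left to right, so from −y to +y). The lid overlays are a few mm off, so I'll refine x, y and height from the dark lids.

```bash
python3 - <<'E'
from h import *
J=[(.467,-.291,.07),(.431,-.099,.09),(.441,.087,.05),(.458,.272,.11)]
def sil(c,P):
    m=np.zeros((420*8,560*8),np.uint8);cv2.fillConvexPoly(m,cv2.convexHull((proj(c,P)*8).astype(np.int32)),1)
    M=cv2.moments(m,True);return np.array([M["m10"]/M["m00"],M["m01"]/M["m00"]])/8
im={c:capture(c) for c in C}
for x,y,h in J:
    o={}
    for c in C:
        u,v=box(c,cyl(x,y,h-.015,h,.026))[:2].astype(int);w=18
        p=im[c][v-w:v+w+1,u-w:u+w+1].max(2);m=cv2.morphologyEx((p<75).astype(np.uint8),cv2.MORPH_OPEN,np.ones((3,3)))
        n,l,st,ce=cv2.connectedComponentsWithStats(m);k=l[w,w];o[c]=ce[k]+[u-w,v-w];o[c+"a"]=st[k,2:]
    f=lambda p:np.concatenate([sil(c,cyl(p[0],p[1],p[2]-.015,p[2],.026))-o[c] for c in C])
    r=least_squares(f,[x,y,h],diff_step=.02);print(np.round(r.x,4),np.round(r.fun,2),o["scenea"],o["topa"])
E
```

```text
[ 0.4703 -0.2865  0.0697] [ 0.3   0.05  0.24 -0.14] [ 21  19 331] [ 24  23 439]
[ 0.4324 -0.1017  0.0888] [ 0.3   0.04  0.28 -0.12] [ 22  20 362] [ 24  25 451]
[0.4451 0.087  0.0483] [ 0.27  0.04  0.26 -0.09] [ 23  21 392] [ 23  23 422]
[0.458  0.271  0.1085] [ 0.18  0.01  0.2  -0.05] [ 27  24 514] [ 26  24 491]
```

```bash
cat > go.py <<'E'
import sys
from plant import *
import numpy as np
# go.py x y z psi : shift (cm, tool axes now), yaw to reach target
x,y,z,p=map(float,sys.argv[1:5]);s=get_state();q=s["tool_rot"]
psi=2*np.arctan2(q[2],q[1]);t=s["tool_pos"];d=np.array([x,y,z])-t
psi=(psi+np.pi)%(2*np.pi)-np.pi
c,n=np.cos(psi),np.sin(psi)
print("psi %.3f"%psi,"tool cm",np.round(100*np.array([c*d[0]+n*d[1],n*d[0]-c*d[1],-d[2]]),2),"yaw %.3f"%(psi-p),"pos",np.round(t,4),"j6 %.2f"%s["joint_pos"][5])
E
python3 go.py .4703 -.2865 .15 .321
```

```text
psi 0.322 tool cm [ 35.55 -20.44   7.27] yaw 0.001 pos [ 0.1977 -0.5929  0.2227] j6 -0.02
```

{"api": "servo_tool", "payload": {"commands": "100 3.9 -2.2 0 0;100 3.9 -2.2 0 0;100 3.9 -2.2 0 0;100 3.9 -2.2 0 0;100 3.9 -2.2 0 0;100 3.9 -2.2 0 0;100 3.9 -2.2 0 0;100 3.9 -2.2 0 0;100 3.9 -2.2 0 0;100 0.4 -0.6 0 0;100 0 0 0 0", "newtons": 20}}

```text
t: 2.0
tool_pos: [0.4703, -0.286, 0.2226]
tool_rot: [-0.0, 0.987, 0.162, -0.0]
ft_force: [-0.8, 0.0, 0.0]
opening: 0.0878
finger_force: 0.0
```

```bash
python3 go.py .4703 -.2865 .04 .321; python3 - <<'E'
from h import *
k=calibration("wrist");im=capture("wrist");cv2.imwrite("pics/w1.png",im[...,::-1])
V=np.array(k["view"]);K=k["K"]
def fp(P):
    p=(V@[*P,1])[:3]*[1,-1,-1];r=np.hypot(*p[:2]);th=np.arctan2(r,p[2]);return np.array([K[0][2],K[1][2]])+K[0][0]*th*p[:2]/r
print("lid top expected",fp([.4703,-.2865,.07]),"base",fp([.4703,-.2865,0]))
print([np.round(d["extent"],1).tolist()+[round(d["score"],2)] for d in spot_in("wrist","jar_70")])
E
```

```text
psi 0.325 tool cm [-1.000e-02  5.000e-02  1.826e+01] yaw 0.004 pos [ 0.4703 -0.286   0.2226] j6 0.68
lid top expected [281.48606164 192.34763639] base [281.52025624 177.87363968]
[[116.5, 171.6, 71.7, 58.6, 0.76], [280.9, 184.5, 51.3, 57.0, 0.75]]
```

View pics/w1.png

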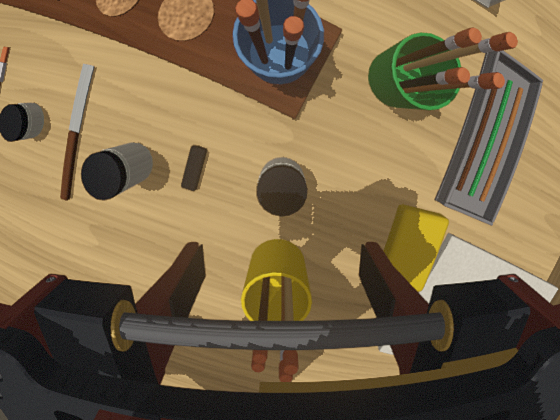

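```bash
python3 - <<'E'
from h import *
im=capture("top")[150:320,320:450,::-1];cv2.imwrite("pics/c2.png",cv2.resize(im,None,fx=4.5,fy=3.5,interpolation=cv2.INTER_CUBIC) if 0 else cv2.resize(im,None,fx=3.5,fy=3.5,interpolation=cv2.INTER_CUBIC))
E
```

```text
(no output)
```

View pics/c2.png

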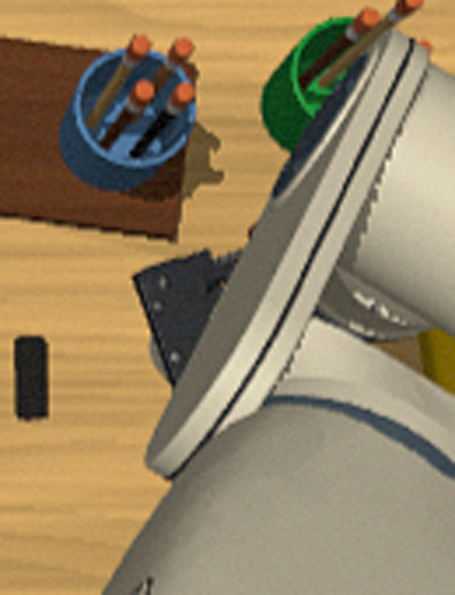

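The wrist view shows the jar lid at (281,188), within 4 px of the prediction. The blue brushes stay about 14 cm from the grasp, so I can descend.

{"api": "servo_tool", "payload": {"commands": "100 0 0 3.5 0;100 0 0 3.5 0;100 0 0 3.5 0;100 0 0 3.5 0;100 0 0 2.5 0;100 0 0 2 0;100 0 0 0 0;50 0 0 0 0;30 0 0 0 0;30 0 0 0 0;30 0 0 0 0;30 0 0 0 0", "newtons": 20}}

```text
t: 3.35
tool_pos: [0.4702, -0.2871, 0.0384]
tool_rot: [0.0, 0.987, 0.16, 0.0]
ft_force: [0.2, -1.5, 7.1]
opening: 0.0518
finger_force: 20.1
```

{"api": "servo_tool", "payload": {"commands": "30 0 0 -2 0;30 0 0 -3 0;30 0 0 -3 0;30 0 0 -3 0;30 0 0 -3 0;30 0 0 -3 0;30 0 0 -1.5 0;30 0 0 0 0", "newtons": 25}}

```text
t: 4.15
tool_pos: [0.4711, -0.2877, 0.2252]
tool_rot: [0.002, 0.987, 0.16, 0.002]
ft_force: [0.9, -0.6, -1.4]
opening: 0.0517
finger_force: 25.0
```

```bash
python3 go.py .6538 .0796 .22 1.429
```

```text
psi 0.322 tool cm [ 28.96 -29.06   0.52] yaw -1.107 pos [ 0.4711 -0.2877  0.2252] j6 0.68
```

{"api": "servo_tool", "payload": {"commands": "30 1 -3 0 0;30 1 -3 0 0;30 1 -3 0 0;30 1 -3 0 0;30 1 -3 0 0;30 0 0 0 -0.14;30 0 0 0 -0.14;30 0 0 0 -0.14;30 0 0 0 -0.14;30 0 0 0 -0.14;30 0 0 0 -0.14;30 0 0 0 -0.14"}}

```text
t: 5.35
tool_pos: [0.4691, -0.1286, 0.2213]
tool_rot: [-0.001, 0.794, 0.608, -0.001]
ft_force: [-0.5, 0.2, -1.3]
opening: 0.0518
finger_force: 25.0
```

{"api": "servo_tool", "payload": {"commands": "30 0 0 0 -0.127;30 0 0 0 0"}}

```text
t: 5.55
tool_pos: [0.4691, -0.1287, 0.2214]
tool_rot: [-0.001, 0.755, 0.656, -0.001]
ft_force: [0.2, -0.3, -1.9]
opening: 0.0515
finger_force: 25.0
```

```bash
python3 go.py .6538 .0796 .12 1.429
```

```text
psi 1.430 tool cm [23.21 15.37 10.14] yaw 0.001 pos [ 0.4691 -0.1287  0.2214] j6 -0.15
```

{"api": "servo_tool", "payload": {"commands": "30 2.9 1.9 0 0;30 2.9 1.9 0 0;30 2.9 1.9 1 0;30 2.9 1.9 1 0;30 2.9 1.9 2 0;30 2.9 1.9 2 0;30 2.9 1.9 2 0;30 2.9 2 2 0;30 0 0 0 0;30 0 0 0 0"}}

```text
t: 6.55
tool_pos: [0.6532, 0.0794, 0.1208]
tool_rot: [-0.001, 0.756, 0.655, -0.001]
ft_force: [0.2, 0.3, -1.1]
opening: 0.0514
finger_force: 25.0
```

```bash
python3 go.py .6538 .0796 .0595 1.429;python3 - <<'E'
from h import *
im=capture("scene");cv2.imwrite("pics/s1.png",cv2.resize(im[150:350,180:400,::-1],None,fx=3,fy=3))
E
```

```text
psi 1.428 tool cm [0.02 0.06 6.13] yaw -0.001 pos [0.6532 0.0794 0.1208] j6 0.25
```

View pics/s1.png

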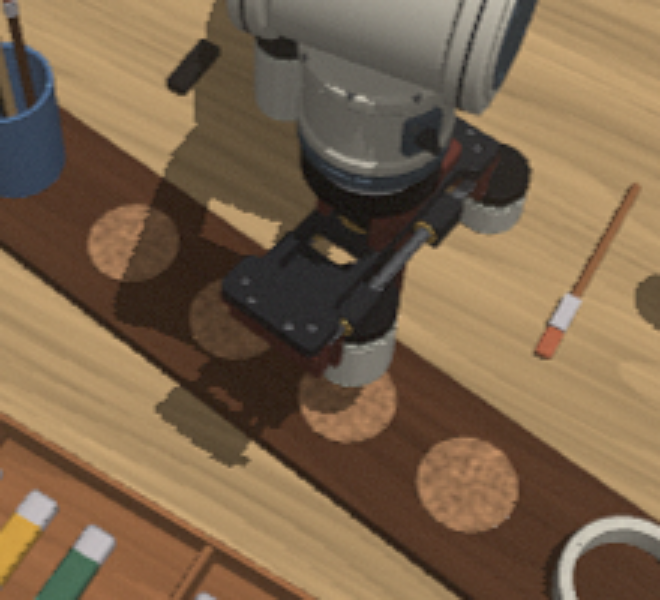

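{"api": "servo_tool", "payload": {"commands": "30 0 0 2 0;30 0 0 2 0;30 0 0 1 0;30 0 0 0.5 0;30 0 0 0.3 0;30 0 0 0.2 0;30 0 0 0.1 0;30 0 0 0 0"}}

```text
t: 7.4
tool_pos: [0.6545, 0.0791, 0.0621]
tool_rot: [0.0, 0.756, 0.655, 0.0]
ft_force: [-0.5, -0.2, -1.2]
opening: 0.0518
finger_force: 25.0
```

{"api": "servo_tool", "payload": {"commands": "30 0 0 0.1 0;30 0 0 0.1 0;30 0 0 0 0;30 0 0 0 0"}}

```text
t: 7.8
tool_pos: [0.6542, 0.0791, 0.0597]
tool_rot: [-0.0, 0.755, 0.655, -0.0]
ft_force: [0.5, -0.2, -0.7]
opening: 0.0516
finger_force: 25.0
```

{"api": "servo_tool", "payload": {"commands": "30 0 0 0.1 0;30 0 0 0.05 0;30 0 0 0 0"}}

```text
t: 8.1
tool_pos: [0.6543, 0.0791, 0.0594]
tool_rot: [0.0, 0.755, 0.655, 0.0]
ft_force: [-3.7, -0.6, 8.6]
opening: 0.052
finger_force: 25.0
```

Contact on the pad. Release and rise.

{"api": "servo_tool", "payload": {"commands": "60 0 0 0 0;80 0 0 0 0;100 0 0 0 0;100 0 0 0 0;100 0 0 -2 0;100 0 0 -4 0;100 0 0 -4 0;100 0 0 -4 0;100 0 0 -2 0;100 0 0 0 0"}}

```text
t: 9.1
tool_pos: [0.6563, 0.0792, 0.222]
tool_rot: [0.002, 0.755, 0.655, 0.003]
ft_force: [0.1, 0.4, 0.6]
opening: 0.0877
finger_force: 0.0
```

```bash
python3 go.py .4451 .087 .10 1.429
```

```text
psi 1.429 tool cm [ -2.22 -21.02  12.2 ] yaw -0.000 pos [0.6563 0.0792 0.222 ] j6 0.24
```

{"api": "servo_tool", "payload": {"commands": "100 -0.3 -3 0 0;100 -0.3 -3 0 0;100 -0.3 -3 0 0;100 -0.3 -3 0 0;100 -0.3 -3 0 0;100 -0.3 -3 0 0;100 -0.4 -3 3 0;100 0 0 4 0;100 0 0 3 0;100 0 0 2 0;100 0 0 0 0;100 0 0 0 0", "newtons": 20}}

```text
t: 10.3
tool_pos: [0.4425, 0.0868, 0.0975]
tool_rot: [-0.001, 0.755, 0.655, -0.001]
ft_force: [0.4, -0.9, 0.1]
opening: 0.088
finger_force: 0.0
```

```bash
python3 go.py .4451 .087 .014 1.429;python3 - <<'E'
from h import *
k=calibration("wrist");im=capture("wrist");cv2.imwrite("pics/w2.png",im[...,::-1])
V=np.array(k["view"]);K=k["K"]
def fp(P):
    p=(V@[*P,1])[:3]*[1,-1,-1];r=np.hypot(*p[:2]);th=np.arctan2(r,p[2]);return np.array([K[0][2],K[1][2]])+K[0][0]*th*p[:2]/r
q=[fp([.4451+.026*np.cos(a),.087+.026*np.sin(a),.05]) for a in A];print(np.min(q,0),np.max(q,0))
o=im[...,::-1].copy();cv2.polylines(o,[np.array(q).astype(int)],True,(0,255,0));cv2.imwrite("pics/w2.png",o)
E
```

```text
psi 1.429 tool cm [0.05 0.25 8.35] yaw -0.000 pos [0.4425 0.0868 0.0975] j6 0.31
[247.57415274 192.21190312] [322.99993439 262.7088718 ]
```

View pics/w2.png

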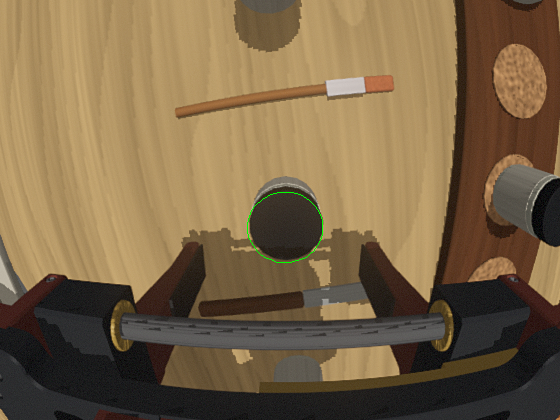

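The lid edge lies right on the predicted circle (248–323, 192–263). Descending to grasp.

{"api": "servo_tool", "payload": {"commands": "100 0.05 0.25 2 0;100 0 0 3 0;100 0 0 2 0;100 0 0 1.3 0;100 0 0 0 0;50 0 0 0 0;30 0 0 0 0;30 0 0 0 0;30 0 0 0 0;30 0 0 0 0", "newtons": 20}}

```text
t: 11.35
tool_pos: [0.446, 0.0872, 0.0156]
tool_rot: [0.0, 0.756, 0.655, 0.0]
ft_force: [1.6, -0.7, 5.8]
opening: 0.0514
finger_force: 20.1
```

{"api": "servo_tool", "payload": {"commands": "30 0 0 -2 0;30 0 0 -3 0;30 0 0 -3 0;30 0 0 -3 0;30 0 0 -3 0;30 0 0 -3 0;30 0 0 0 0;30 0 0 0 0", "newtons": 25}}

```text
t: 12.15
tool_pos: [0.4457, 0.0871, 0.1852]
tool_rot: [0.0, 0.755, 0.655, 0.0]
ft_force: [-0.3, -0.4, -2.5]
opening: 0.0518
finger_force: 25.0
```

```bash
python3 go.py .6679 .1786 .10 1.429
```

```text
psi 1.429 tool cm [12.2  20.71  8.52] yaw -0.000 pos [0.4457 0.0871 0.1852] j6 0.31
```

{"api": "servo_tool", "payload": {"commands": "30 1.5 2.6 0 0;30 1.5 2.6 0 0;30 1.5 2.6 0 0;30 1.5 2.6 0 0;30 1.5 2.6 0 0;30 1.5 2.6 1.5 0;30 1.6 2.6 2 0;30 1.6 2.5 2 0;30 0 0 2 0;30 0 0 0.5 0;30 0 0 0 0;30 0 0 0 0"}}

```text
t: 13.35
tool_pos: [0.6674, 0.1784, 0.105]
tool_rot: [-0.0, 0.756, 0.655, -0.0]
ft_force: [0.1, -0.3, -1.9]
opening: 0.0515
finger_force: 25.0
```

```bash
python3 go.py .6679 .1786 .0366 1.429; python3 - <<'E'
from h import *
im=capture("top");cv2.imwrite("pics/t1.png",cv2.resize(im[100:290,90:390,::-1],None,fx=2.6,fy=2.6))
E
```

```text
psi 1.429 tool cm [0.03 0.04 6.84] yaw -0.000 pos [0.6674 0.1784 0.105 ] j6 0.39
```

View pics/t1.png

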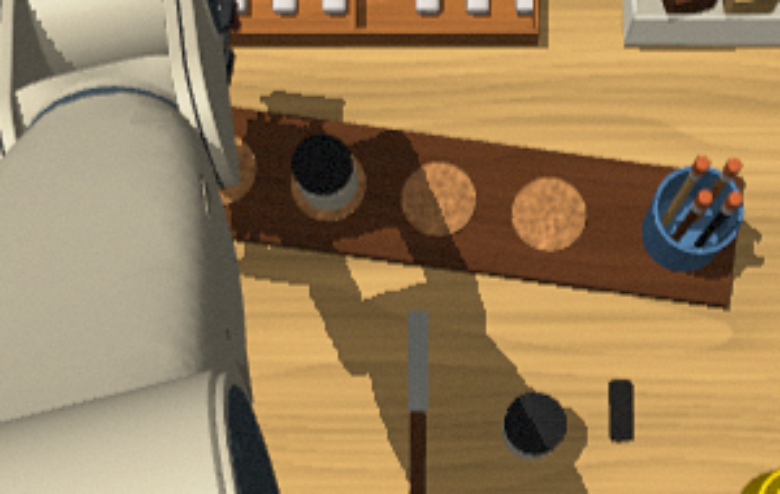

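Jar 70 stands upright at (324,180) within its pad. Lowering jar 50.

{"api": "servo_tool", "payload": {"commands": "30 0 0 2 0;30 0 0 2 0;30 0 0 1.5 0;30 0 0 0.7 0;30 0 0 0.3 0;30 0 0 0.2 0;30 0 0 0 0;30 0 0 0 0"}}

```text
t: 14.2
tool_pos: [0.6685, 0.1787, 0.0389]
tool_rot: [0.0, 0.755, 0.655, 0.001]
ft_force: [0.1, -0.4, -2.4]
opening: 0.0517
finger_force: 25.0
```

{"api": "servo_tool", "payload": {"commands": "30 0 0 0.1 0;30 0 0 0.05 0;30 0 0 0 0;30 0 0 0 0"}}

```text
t: 14.6
tool_pos: [0.668, 0.1786, 0.0367]
tool_rot: [0.0, 0.755, 0.655, 0.0]
ft_force: [0.1, -0.1, -1.9]
opening: 0.0519
finger_force: 25.0
```

{"api": "servo_tool", "payload": {"commands": "30 0 0 0.1 0;30 0 0 0 0;30 0 0 0 0"}}

```text
t: 14.9
tool_pos: [0.668, 0.1786, 0.0366]
tool_rot: [0.0, 0.755, 0.655, 0.0]
ft_force: [-3.1, -1.2, 5.4]
opening: 0.0517
finger_force: 25.0
```

{"api": "servo_tool", "payload": {"commands": "60 0 0 0 0;80 0 0 0 0;100 0 0 0 0;100 0 0 0 0;100 0 0 -2 0;100 0 0 -4 0;100 0 0 -4 0;100 0 0 -4 0;100 0 0 -4 0;100 0 0 0 0"}}

```text
t: 15.9
tool_pos: [0.6714, 0.1795, 0.2226]
tool_rot: [0.002, 0.755, 0.655, 0.005]
ft_force: [0.7, 0.2, 0.6]
opening: 0.0878
finger_force: 0.0
```

```bash
python3 go.py .4324 -.1017 .22 1.429
```

```text
psi 1.429 tool cm [-31.22 -19.68   0.26] yaw -0.000 pos [0.6714 0.1795 0.2226] j6 0.39
```

{"api": "servo_tool", "payload": {"commands": "100 -3.1 -1.95 0 0;100 -3.1 -1.95 0 0;100 -3.1 -1.95 0 0;100 -3.1 -1.95 0 0;100 -3.1 -1.95 0 0;100 -3.1 -1.95 0 0;100 -3.1 -1.95 0 0;100 -3.1 -1.95 0 0;100 -3.1 -1.95 0 0;100 -3.1 -1.95 2 0;100 0 0 2 0;100 0 0 0 0", "newtons": 20}}

```text
t: 17.1
tool_pos: [0.4286, -0.1009, 0.1736]
tool_rot: [-0.002, 0.756, 0.654, -0.001]
ft_force: [-0.1, 0.7, 1.3]
opening: 0.0879
finger_force: 0.0
```

```bash
python3 go.py .4324 -.1017 .05 1.429
```

```text
psi 1.427 tool cm [-0.03  0.38 12.36] yaw -0.002 pos [ 0.4286 -0.1009  0.1736] j6 -0.11
```

{"api": "servo_tool", "payload": {"commands": "100 0 0.3 3 0;100 0 0 3.5 0;100 0 0 3.5 0;100 0 0 2 0;100 0 0 0.2 0;100 0 0 0 0;50 0 0 0 0;30 0 0 0 0;30 0 0 0 0;30 0 0 0 0;30 0 0 0 0", "newtons": 20}}

```text
t: 18.2
tool_pos: [0.4339, -0.1011, 0.054]
tool_rot: [0.0, 0.755, 0.655, 0.0]
ft_force: [0.5, -0.3, -0.4]
opening: 0.0519
finger_force: 20.1
```

{"api": "servo_tool", "payload": {"commands": "30 0 0 -2 0;30 0 0 -3 0;30 0 0 -3 0;30 0 0 -3 0;30 0 0 -3 0;30 0 0 -3 0;30 0 0 0 0;30 0 0 0 0", "newtons": 25}}

```text
t: 19.0
tool_pos: [0.4338, -0.1011, 0.2236]
tool_rot: [0.0, 0.756, 0.655, 0.0]
ft_force: [0.1, -0.4, -1.1]
opening: 0.0518
finger_force: 25.0
```

```bash
python3 go.py .6397 -.0194 .13 1.429
```

```text
psi 1.429 tool cm [11.   19.22  9.36] yaw -0.000 pos [ 0.4338 -0.1011  0.2236] j6 -0.11
```

{"api": "servo_tool", "payload": {"commands": "30 1.4 2.4 0 0;30 1.4 2.4 0 0;30 1.4 2.4 0 0;30 1.4 2.4 0 0;30 1.4 2.4 0 0;30 1.4 2.4 0 0;30 1.3 2.4 2 0;30 1.3 2.4 2 0;30 0 0 3 0;30 0 0 2 0;30 0 0 0 0;30 0 0 0 0"}}

```text
t: 20.2
tool_pos: [0.6386, -0.0194, 0.132]
tool_rot: [-0.001, 0.756, 0.655, -0.001]
ft_force: [-0.6, -0.4, -0.1]
opening: 0.0515
finger_force: 25.0
```

```bash
python3 go.py .6397 -.0194 .075 1.429
```

```text
psi 1.429 tool cm [0.01 0.11 5.7 ] yaw -0.000 pos [ 0.6386 -0.0194  0.132 ] j6 0.09
```

{"api": "servo_tool", "payload": {"commands": "30 0 0.05 2 0;30 0 0 1.5 0;30 0 0 1 0;30 0 0 0.6 0;30 0 0 0.3 0;30 0 0 0.1 0;30 0 0 0 0;30 0 0 0 0"}}

```text
t: 21.0
tool_pos: [0.6405, -0.0195, 0.0792]
tool_rot: [0.0, 0.755, 0.655, 0.0]
ft_force: [-0.4, -0.4, -2.5]
opening: 0.0519
finger_force: 25.0
```

{"api": "servo_tool", "payload": {"commands": "30 0 0 0.1 0;30 0 0 0 0;30 0 0 0 0"}}

```text
t: 21.3
tool_pos: [0.6402, -0.0195, 0.0778]
tool_rot: [0.0, 0.755, 0.655, 0.0]
ft_force: [-0.3, 0.1, -1.6]
opening: 0.052
finger_force: 25.0
```

{"api": "servo_tool", "payload": {"commands": "30 0 0 0.15 0;30 0 0 0.1 0;30 0 0 0 0;30 0 0 0 0"}}

```text
t: 21.7
tool_pos: [0.6401, -0.0195, 0.0751]
tool_rot: [-0.0, 0.755, 0.655, -0.0]
ft_force: [-1.2, 0.7, -1.6]
opening: 0.0513
finger_force: 25.0
```

{"api": "servo_tool", "payload": {"commands": "30 0 0 0.1 0;30 0 0 0 0;30 0 0 0 0"}}

```text
t: 22.0
tool_pos: [0.6402, -0.0195, 0.075]
tool_rot: [0.0, 0.755, 0.655, 0.0]
ft_force: [-2.7, -0.7, 5.5]
opening: 0.0517
finger_force: 25.0
```

{"api": "servo_tool", "payload": {"commands": "60 0 0 0 0;80 0 0 0 0;100 0 0 0 0;100 0 0 0 0;100 0 0 -2 0;100 0 0 -4 0;100 0 0 -4 0;100 0 0 -4 0;100 0 0 -1 0;100 0 0 0 0;100 0 0 0 0"}}

```text
t: 23.1
tool_pos: [0.6393, -0.0194, 0.2228]
tool_rot: [-0.001, 0.755, 0.655, -0.001]
ft_force: [0.1, -0.0, -0.0]
opening: 0.0874
finger_force: 0.0
```

```bash
python3 go.py .458 .271 .22 1.429
```

```text
psi 1.429 tool cm [ 26.18 -22.06   0.28] yaw -0.000 pos [ 0.6393 -0.0194  0.2228] j6 0.09
```

{"api": "servo_tool", "payload": {"commands": "100 2.9 -2.45 0 0;100 2.9 -2.45 0 0;100 2.9 -2.45 0 0;100 2.9 -2.45 0 0;100 2.9 -2.45 0 0;100 2.9 -2.45 0 0;100 2.9 -2.45 0 0;100 2.9 -2.45 0 0;100 2.9 -2.45 0 0;100 0 0 2 0;100 0 0 2 0;100 0 0 0 0", "newtons": 20}}

```text
t: 24.3
tool_pos: [0.4558, 0.2689, 0.18]
tool_rot: [-0.001, 0.755, 0.655, -0.004]
ft_force: [-0.2, 0.1, -0.0]
opening: 0.0875
finger_force: 0.0
```

```bash
python3 go.py .458 .271 .07 1.429
```

```text
psi 1.430 tool cm [ 0.24  0.19 11.  ] yaw 0.001 pos [0.4558 0.2689 0.18  ] j6 0.65
```

{"api": "servo_tool", "payload": {"commands": "100 0.1 0.1 3 0;100 0 0 3 0;100 0 0 3 0;100 0 0 1.8 0;100 0 0 0 0;100 0 0 0 0"}}

```text
t: 24.9
tool_pos: [0.4599, 0.2706, 0.0761]
tool_rot: [-0.0, 0.756, 0.655, -0.001]
ft_force: [0.1, 0.6, 0.1]
opening: 0.0881
finger_force: 0.0
```

```bash
python3 go.py .458 .271 .07 1.429
```

```text
psi 1.428 tool cm [ 0.01 -0.19  0.61] yaw -0.001 pos [0.4599 0.2706 0.0761] j6 0.65
```

{"api": "servo_tool", "payload": {"commands": "100 0.05 -0.1 0.3 0;100 0 0 0 0;50 0 0 0 0;30 0 0 0 0;30 0 0 0 0;30 0 0 0 0;30 0 0 0 0", "newtons": 20}}

```text
t: 25.6
tool_pos: [0.4589, 0.2716, 0.0732]
tool_rot: [-0.0, 0.756, 0.655, -0.0]
ft_force: [1.2, 0.2, -2.4]
opening: 0.0514
finger_force: 20.1
```

{"api": "servo_tool", "payload": {"commands": "30 0 0 -2 0;30 0 0 -3 0;30 0 0 -3 0;30 0 0 -3 0;30 0 0 -3 0;30 0 0 -3 0;30 0 0 0 0;30 0 0 0 0", "newtons": 25}}

```text
t: 26.4
tool_pos: [0.4587, 0.2714, 0.2427]
tool_rot: [0.0, 0.755, 0.655, 0.0]
ft_force: [0.3, -0.5, -3.5]
opening: 0.0517
finger_force: 25.0
```

```bash
python3 go.py .45 -.1184 .24 1.429
```

```text
psi 1.429 tool cm [-38.72   4.65   0.27] yaw -0.000 pos [0.4587 0.2714 0.2427] j6 0.65
```

{"api": "servo_tool", "payload": {"commands": "30 -3.2 0.4 0 0;30 -3.2 0.4 0 0;30 -3.2 0.4 0 0;30 -3.2 0.4 0 0;30 -3.2 0.4 0 0;30 -3.2 0.4 0 0;30 -3.2 0.4 0 0;30 -3.2 0.4 0 0;30 -3.2 0.4 0 0;30 -3.2 0.4 0 0;30 -3.2 0.4 0 0;30 -3.2 0.4 0 0"}}

```text
t: 27.6
tool_pos: [0.4506, -0.1163, 0.2409]
tool_rot: [-0.002, 0.756, 0.655, -0.001]
ft_force: [0.2, 0.2, -3.3]
opening: 0.052
finger_force: 25.0
```

```bash
python3 go.py .6256 -.1184 .24 1.429
```

```text
psi 1.429 tool cm [ 2.27 17.35  0.09] yaw -0.000 pos [ 0.4506 -0.1163  0.2409] j6 -0.14
```

{"api": "servo_tool", "payload": {"commands": "30 0.3 2.5 0 0;30 0.3 2.5 0 0;30 0.3 2.5 0 0;30 0.3 2.5 0 0;30 0.4 2.5 0 0;30 0.4 2.5 0 0;30 0.3 2.3 0 0;30 0 0 0 0;30 0 0 0 0"}}

```text
t: 28.5
tool_pos: [0.6254, -0.1167, 0.2403]
tool_rot: [-0.002, 0.755, 0.655, -0.001]
ft_force: [-0.6, 0.1, -2.6]
opening: 0.0519
finger_force: 25.0
```

```bash
python3 go.py .6256 -.1184 .0945 1.429; python3 - <<'E'
from h import *
im=capture("scene");cv2.imwrite("pics/s2.png",cv2.resize(im[90:350,120:400,::-1],None,fx=2.3,fy=2.3))
E
```

```text
psi 1.429 tool cm [-0.16  0.05 14.58] yaw 0.000 pos [ 0.6254 -0.1167  0.2403] j6 -0.06
```

View pics/s2.png

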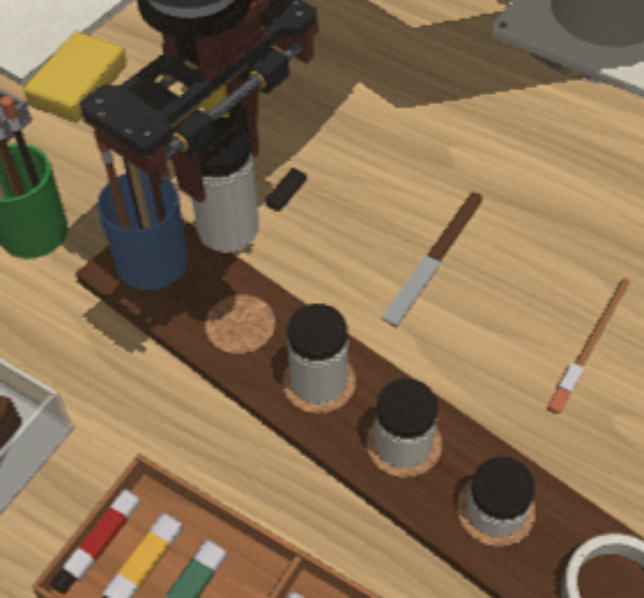

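Jars 90, 70 and 50 stand centred on their pads at (318,355), (405,428) and (500,500). The 110 hangs over the last free pad, clear of the brushes.

{"api": "servo_tool", "payload": {"commands": "30 -0.15 0 2 0;30 0 0 2.5 0;30 0 0 2.5 0;30 0 0 2.5 0;30 0 0 2 0;30 0 0 1.5 0;30 0 0 0.8 0;30 0 0 0.4 0;30 0 0 0 0;30 0 0 0 0"}}

```text
t: 29.55
tool_pos: [0.6271, -0.1187, 0.102]
tool_rot: [0.001, 0.755, 0.655, 0.0]
ft_force: [-0.1, 0.3, -3.2]
opening: 0.052
finger_force: 25.0
```

```bash
python3 go.py .6256 -.1184 .0942 1.429
```

```text
psi 1.429 tool cm [ 0.01 -0.15  0.78] yaw -0.000 pos [ 0.6271 -0.1187  0.102 ] j6 -0.06
```

{"api": "servo_tool", "payload": {"commands": "30 0 -0.1 0.3 0;30 0 0 0.1 0;30 0 0 0 0;30 0 0 0 0"}}

```text
t: 29.95
tool_pos: [0.6256, -0.1184, 0.0973]
tool_rot: [0.0, 0.755, 0.655, 0.0]
ft_force: [0.0, -0.5, -3.3]
opening: 0.0517
finger_force: 25.0
```

{"api": "servo_tool", "payload": {"commands": "30 0 0 0.2 0;30 0 0 0.1 0;30 0 0 0 0;30 0 0 0 0"}}

```text
t: 30.35
tool_pos: [0.6255, -0.1184, 0.0943]
tool_rot: [0.0, 0.755, 0.655, 0.0]
ft_force: [-1.0, 0.4, 0.7]
opening: 0.0515
finger_force: 25.0
```

Touching down (fz rose from −3.3 to +0.7). Release, rise, and clear off.

{"api": "servo_tool", "payload": {"commands": "30 0 0 0.05 0;60 0 0 0 0;80 0 0 0 0;100 0 0 0 0;100 0 0 0 0;100 0 0 -2 0;100 0 0 -4 0;100 0 0 -4 0;100 0 0 -4 0;100 0 0 -3 0;100 0 0 0 0"}}

```text
t: 31.45
tool_pos: [0.6282, -0.1189, 0.269]
tool_rot: [0.004, 0.755, 0.655, 0.003]
ft_force: [0.3, -0.6, -0.1]
opening: 0.088
finger_force: 0.0
```

{"api": "servo_tool", "payload": {"commands": "100 0 -3 0 0;100 0 -3 0 0;100 0 -3 0 0;100 0 -3 0 0;100 0 -3 0 0;100 0 -3 0 0;100 -3 0 0 0;100 -3 0 0 0;100 -3 0 0 0;100 -3 0 0 0;100 -3 0 0 0;100 0 0 0 0"}}

```text
t: 32.65
tool_pos: [0.4255, -0.2437, 0.2627]
tool_rot: [-0.0, 0.756, 0.654, -0.0]
ft_force: [0.9, 0.1, 0.1]
opening: 0.0878
finger_force: 0.0
```

```bash
python3 - <<'E'
from h import *
P=[(.6256,-.1184,.11),(.6397,-.0194,.09),(.6538,.0796,.07),(.6679,.1786,.05)]
r=[]
for c in("scene","top"):
    im=capture(c)[...,::-1].copy()
    s=(slice(140,360),slice(150,420)) if c=="scene" else (slice(110,240),slice(90,390))
    k=3 if c=="scene" else 2.7
    o=cv2.resize(im[s],None,fx=k,fy=k,interpolation=cv2.INTER_CUBIC)
    for x,y,h in P:
        for z,rr in((.021,.034),(.021,.026),(.021+h,.026)):
            q=(proj(c,cyl(x,y,z,z,rr))[:60]-[s[1].start,s[0].start])*k
            cv2.polylines(o,[q.astype(int)],True,(0,255,0),1)
    cv2.imwrite(f"pics/f_{c}.png",o[:600,:800] if c=="top" else cv2.resize(o,(720,587)))
E
```

```text
(no output)
```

View pics/f_scene.png

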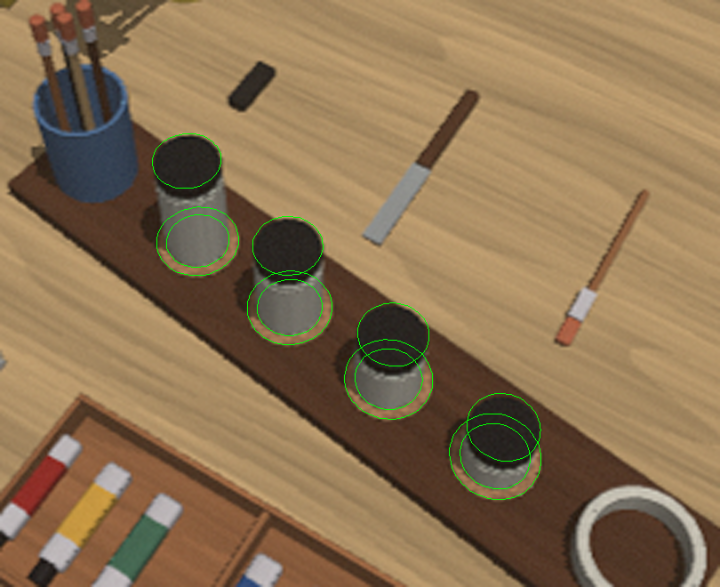

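View pics/f_top.png

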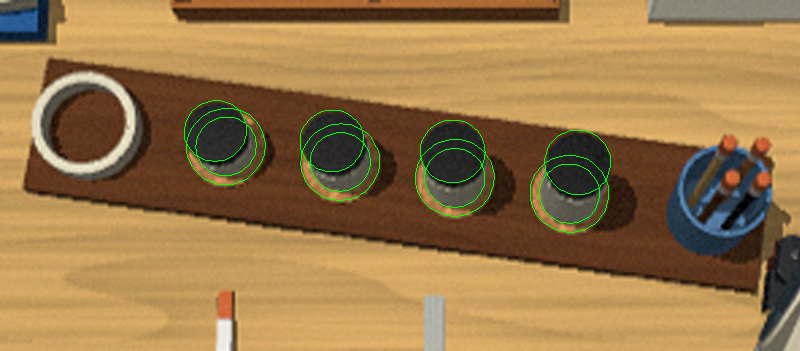

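All four jars stand upright on their pads in order: the lids sit on the predicted outlines in both views, within about 2 mm, and the blue pot hasn't moved. Handing in.

```bash
python3 -c "
from plant import *
print(job_done())"
```

```text
the job is handed in; nothing more can be done
None
```

The job is handed in: the jars stand upright on the cork pads as 110, 90, 70 and 50 mm going away from the blue brush pot, each centred to within about 2 mm in the final pictures, and the pot was not moved. It took about 33 s of robot time; no verdict was returned.

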